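# Shoot the open bolt on the bench chest

### The arm

A 7-joint arm with a two-finger parallel gripper is mounted at the origin on a cart in front of the work surface, level with it; the furniture and walls round the work are solid. World frame = base frame: x ahead of the robot, y to its left, z up, the work surface at z = 0. Lengths are in m, angles in rad, forces in N, time in s.
With the tool pointing down it reaches from about 0.35 to 0.9 m from the base axis. Payload 7.2 kg.
Tool frame: the origin (TCP) lies midway between the tips of the shut fingers; the grasp point (between the pads) lies 19 mm behind it; z points along the fingers, y is the line along which they close (so a half turn about z gives the same grasp; the last joint's range is limited). The gripper opens to 85 mm and grips with 20 to 120 N. Pads are 22 mm wide; open, the fingers measure 114 mm over their backs; the gripper's body (76 mm by 85 mm) begins 54 mm behind the grasp point. The pads swing forward as they close: fully open they stand 13 mm farther back than shut.
Start: joints at [-1.384, 0.411, -0.013, 1.596, 0.006, 1.134, -0.082], TCP at [0.158, 0.605, 0.231] pointing down, gripper open.
Joint ranges: [-2.95, 2.95], [-0.29, 1.99], [-1.47, 1.44], [0.14, 2.54], [-1.03, 4.17], [0.13, 1.85], [-2.86, 2.86]. Speed limits (rad/s): [2.39, 2.39, 3.01, 3.01, 3.14, 3.14, 3.14].

### API

Orientations are given as [roll, pitch, yaw] about the fixed x, y, z axes, in that order (R = Rz(yaw) Ry(pitch) Rx(roll)).
In Python, from cell import robot, claw, planner, imaging, get_time_s, get_q, get_qd, get_joint_efforts, get_eef_pos, get_ee_rot, get_force, get_wrist_torque, get_opening, get_grip_force gives the robot as it stands. Calls block until the motion is done:
- robot.move_pose(position, orientation): joint-space move of the TCP to a pose.
- robot.move_linear(position, rate=0.15, rot=None, until_force=None): straight line of the TCP; rot=None keeps the orientation; rate is the mean speed in m/s. With until_force (N) it stops when the force on the tool has changed by that much, and returns True; else False.
- robot.movej(angles): joint-space move.
- claw.set_gripper(opening, force=None): finger opening in m; force is the grip in N (None keeps the last); returns when the fingers have stopped.
- robot.wait(seconds).
- planner.inverse_kinematics(position, orientation): joint angles nearest the present ones, or None.
- imaging.snapshot(name): name is "scene" or "side" or "wrist"; returns the picture (400x640x3 uint8, red, green, blue); there is no depth.
- imaging.camera_model(name): a dict with "fov_y" (degrees; the focal length in pixels is half the picture's height over the tangent of half this angle, whatever the lens; pixels are square), "cx", "cy" (the principal point, pixels), "rvec" (rotation vector, rad) and "tvec" (3), from world to camera coordinates, as OpenCV has them. Camera axes: x right, y down, z forward; pixel columns grow to the right and rows downward; lengths in m; the calibration is good to about 2 mm. A picture is of the moment at which its call begins: read the wrist's pose just before it. camera_model takes no time and is no camera call; for the wrist camera it gives the pose at the moment of the call.
A pose or a line that the arm cannot do raises robot.IKError and nothing moves.
- robot.hand_in(): hands the job in; it is judged then, once.
Readings, each from a call of its own:
- get_time_s(): time.
- get_q(): joint angles.
- get_qd(): joint speeds.
- get_joint_efforts(): joint torques, N m.
- get_eef_pos(): TCP position.
- get_ee_rot(): TCP orientation.
- get_force(): force on the tool from outside, world axes, zero at the start.
- get_wrist_torque(): the same for the moment, N m.
- get_opening(): finger opening in m.
- get_grip_force(): force on a finger pad.
Only numpy, scipy, OpenCV 4.12 (cv2) and the standard library are available. Lean on these libraries where they do the work, as an engineer would, in place of code of your own. Each camera call takes 0.05 s, during which the arm holds its last target. There are 200 camera calls.

### The job

One of the two slide bolts on the bench chest is still drawn back: its bar does not yet reach into the keep on the front rail. Lift that bolt by its upright handle over the bumps on its guide, slide it fully home into its keep, let it drop down behind the bumps and let go. Leave the other bolt, which is already shut, as it is.

Things in the scene. Friction and masses are not known exactly. Their poses are not given: they have to be found in the camera images.
- chest: Flat plywood tool chest, fixed on the bench, 205 (x) x 300 (y) x 40 mm tall: two lids hinged at the back, a front rail 60 mm deep. Origin: underside, 110 mm behind the front face, mid-width; x points to the back, away from the robot, z up. A slide bolt stands over each lid, 80 mm left and right of the middle; which one is open varies. A pencil and a spanner lie between them.
- bolt_open_plate: Fixed steel guide of the open bolt, origin on the chest top, axes as the chest's. A bar slides between two cheeks 34 mm wide over all, 26 mm high, through a strap and into a keep on the front rail, both 49 mm high. On each cheek stands a steep bump, 9 mm high, 8 mm long, at x = 28 to 36 mm; the bolt's square cross bar (8 mm thick, 46 mm long, under the handle) rests on the cheeks behind them.
- bolt_open_grip (a point): Handle of the bolt that starts drawn, its nose short of the keep: an upright flat 12 mm thick (chest y), 36 mm long (chest x), free from 50 to 86 mm over the chest top. This point: mid-handle, 70 mm over the chest top when down, moving with the bolt; axes as the chest's. Raise it more than 9 mm to pass the bumps (15 mm is good).
- bolt_open (a joint): Travel of the open bolt, m, towards the chest's front (chest -x): 0 drawn, 0.060 home at its stop. Starts at 0 to 0.008. Unlifted, it is stopped by the bumps at 0.010; past 0.026 the cross bar is clear of them and the bolt can be lowered. The nose enters the keep at 0.026. Sliding takes about 2 N; it stays where it is left.
- bolt_open_lift (a joint): Height in m by which the open bolt is raised: 0 down on its guide, at most 0.022. It stays level and falls back by its own weight (about 0.25 kg).
- bolt_shut_grip (a point): The same point on the handle of the other bolt, identical but already home: its handle stands about 50 to 60 mm nearer the chest's front than the open one's. To be left alone.
- bolt_shut (a joint): Travel of the other bolt, same sense as the open one's: starts home, at 0.056 to 0.060.

How it is judged:
On the way:
1. the open bolt is lifted clear of the bumps (value of joint bolt_open_lift above 0.007 m), for 0.05 s.
At the end, for the whole second after the job is handed in: The bolt that was open is home (travel over 46 of 60 mm), down behind the bumps (raised less than 4 mm) and at rest; the other bolt is still home (travel over 46 mm) (value of joint each of bolt_open, bolt_shut above 0.046 m and value of joint bolt_open_lift below 0.004 m and velocity of joint bolt_open between -0.01 and 0.01 m/s); the robot touches nothing.
It fails at once if the other bolt is drawn back by more than about 10 mm (value of joint bolt_shut below 0.046 m).
It also fails if it takes over 26 s, if anything falls off the work surface, if the arm or the gripper's body presses on something with over 40 N, if the wrist force passes 120 N, or if a joint passes its speed limit or range.

## Working session

There is one attempt and no reset: what is moved stays moved. The work goes in short steps, each a Python script; the robot and the scene stay as the last script left them, time stands still between calls to the robot, and variables do not carry over. Pictures are saved under pics/ and viewed, at most 10 in all, crops included, and the job is handed in when it is done.

```bash
mkdir -p pics; ls
python3 - <<'E'
from cell import *
import cv2
for n in("scene","side"):
    im=imaging.snapshot(n); cv2.imwrite(f"pics/{n}.png",im[:,:,::-1]); print(imaging.camera_model(n))
print(get_time_s(),get_eef_pos(),get_ee_rot())
E
```

```text
pics
{'fov_y': 57.982941155984804, 'cx': 318.2159574818877, 'cy': 203.24696874363744, 'rvec': array([ 2.20705731, -0.71715112,  0.29930055]), 'tvec': array([-0.39461814,  0.2867221 ,  0.66054801])}
{'fov_y': 49.01301766221678, 'cx': 323.2781564287139, 'cy': 198.25094927895918, 'rvec': array([ 2.09770068, -0.52885114,  0.25719245]), 'tvec': array([-0.42752049,  0.26315912,  0.66919066])}
0.1 [0.15745078 0.60437094 0.23051772] [-3.14012193e+00  9.86974131e-05  2.88680678e+00]
```

View pics/scene.png

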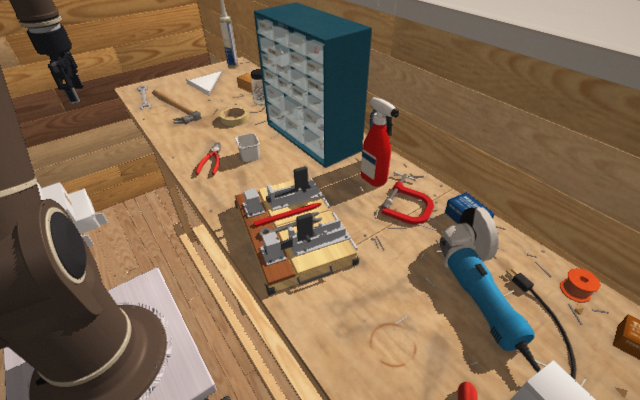

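View pics/side.png

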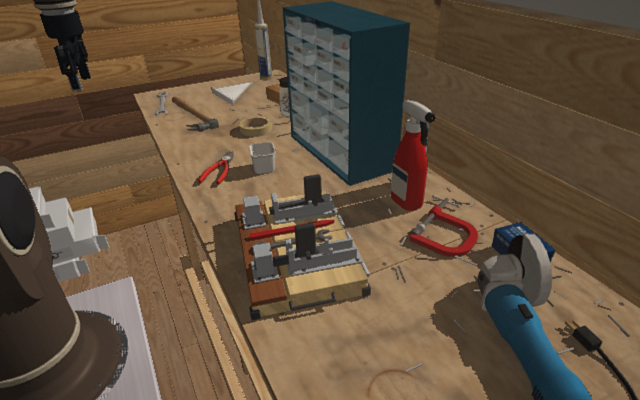

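The scene view shows two dark handles: the far one at about (301,180) stands farther from its keep (252,202) than the near one at (304,228) does from its keep (270,245). So the far (left, +y) bolt is the open one. I'll zoom in for corners.

Run:
```python
import cv2,numpy as np
a=cv2.imread("pics/scene.png")[155:300,225:365];b=cv2.imread("pics/side.png")[165:325,225:375]
f=lambda i:cv2.resize(i,(400,int(400*i.shape[0]/i.shape[1])),interpolation=cv2.INTER_CUBIC)
a,b=f(a),f(b);h=max(len(a),len(b));p=lambda i:np.pad(i,((0,h-len(i)),(0,0),(0,0)))
cv2.imwrite("pics/z.png",np.hstack([p(a),p(b)]))
```

```text
(no output)
```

View pics/z.png

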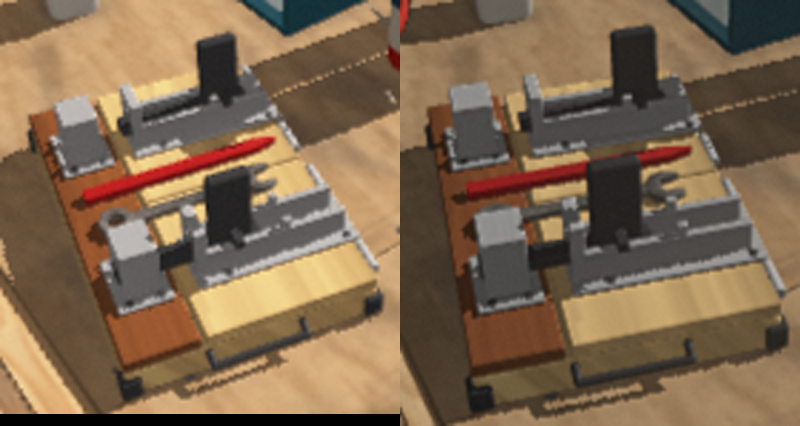

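The crop confirms that the far bolt is open: its nose stops short of the keep, while the near bolt's black bar runs into its own. Next I'll cast rays onto known heights.

```bash
cat > h.py <<'E'
import numpy as np,cv2
from cell import *
def ray(m,uv,z):
    f=200/np.tan(np.radians(m["fov_y"])/2); R=cv2.Rodrigues(np.array(m["rvec"]))[0]
    c=-R.T@m["tvec"]; d=R.T@np.array([(uv[0]-m["cx"])/f,(uv[1]-m["cy"])/f,1]); return c+d*(z-c[2])/d[2]
E
python3 - <<'E'
from h import *
S=lambda u,v:(225+u/2.857,155+v/2.857)
D=lambda u,v:(225+(u-400)/2.667,165+v/2.667)
P={"open":((216,38),(634,30),.126),"shut":((228,171),(614,160),.126),"keepL":((75,103),(472,88),.089),"keepR":((135,228),(498,212),.089),"frontL":((30,115),(428,108),.04),"frontR":((122,368),(470,367),.04)}
for k,(a,b,z) in P.items():
    print(k,ray(imaging.camera_model("scene"),S(*a),z).round(4),ray(imaging.camera_model("side"),D(*b),z).round(4))
E
```

```text
open [0.5264 0.1274 0.126 ] [0.5274 0.1257 0.126 ]
shut [ 0.4429 -0.0144  0.126 ] [ 0.4423 -0.0161  0.126 ]
keepL [0.4057 0.165  0.089 ] [0.407  0.1657 0.089 ]
keepR [0.3736 0.0089 0.089 ] [0.3706 0.0152 0.089 ]
frontL [0.3867 0.2308 0.04  ] [0.3859 0.2289 0.04  ]
frontR [ 0.3169 -0.0606  0.04  ] [ 0.3185 -0.0594  0.04  ]
```

Run:
```python
from h import *
m=imaging.camera_model("scene")
for uv in((325,163),(270,110),(248,160)): print(ray(m,uv,0).round(3))
for y in(-.231,2.911):
  print(planner.inverse_kinematics([.527,.1265,.20],[np.pi,0,y]))
```

```text
[0.691 0.252 0.   ]
[0.728 0.654 0.   ]
[0.509 0.409 0.   ]
[-0.92829872  0.3664342   0.77880565  1.87448624 -0.29963979  1.02097655
 -1.82554014]
[-0.66233238  0.31153194  0.42194017  1.85920324 -0.14956604  1.0017611
  1.16270096]
```

Run:
```python
from h import *
robot.move_pose([.522,.1265,.22],[np.pi,0,2.911])
claw.set_gripper(.05)
m=imaging.camera_model("wrist"); im=imaging.snapshot("wrist"); cv2.imwrite("pics/w1.png",im[:,:,::-1])
np.save("m.npy",m,allow_pickle=True); print(get_time_s(),get_eef_pos(),get_ee_rot(),get_opening())
R=cv2.Rodrigues(m["rvec"])[0];f=200/np.tan(np.radians(m["fov_y"])/2)
p=R@np.array([.527,.1265,.126])+m["tvec"];print(p[:2]/p[2]*f+[m["cx"],m["cy"]],-R.T@m["tvec"])
```

```text
2.75 [0.52198412 0.12657685 0.22000143] [ 3.14158445e+00 -2.31680541e-05  2.91112472e+00] 0.04959591539454933
[317.77838091 207.7119239 ] [0.44093141 0.14406171 0.36258416]
```

View pics/w1.png

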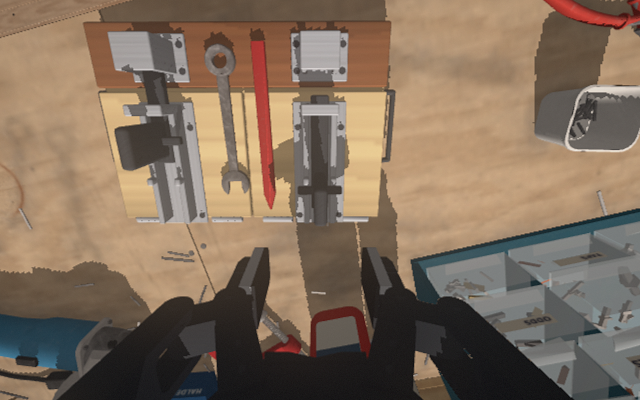

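The wrist view shows the chest square to the image. The open handle is centred at u≈319 (predicted 318), with its cross bar at (319,188), so I'll go ahead and grasp.

Run:
```python
from h import *
yaw=-.231; ex=np.array([np.cos(yaw),np.sin(yaw),0])
g=np.array([.5265,.1265,.22]); robot.move_linear(g,.15)
g[2]=.093; print(robot.move_linear(g,.08,until_force=15),get_eef_pos())
claw.set_gripper(0,force=60); print(get_opening(),get_grip_force(),get_force())
g=get_eef_pos().copy(); g[2]+=.015; robot.move_linear(g,.06); print(get_opening(),get_force(),get_eef_pos(),get_time_s())
im=imaging.snapshot("side"); cv2.imwrite("pics/s2.png",cv2.resize(im[130:330,200:400,::-1],(600,600)))
```

```text
False [0.52680594 0.12662808 0.09341964]
0.010934240585904843 60.574707984924316 [ 2.4703414   8.78389034 -1.89648114]
0.011085619155560231 [ 0.68456556  2.2329889  -3.48218055] [0.52749423 0.12995774 0.10857753] 5.5833
```

View pics/s2.png

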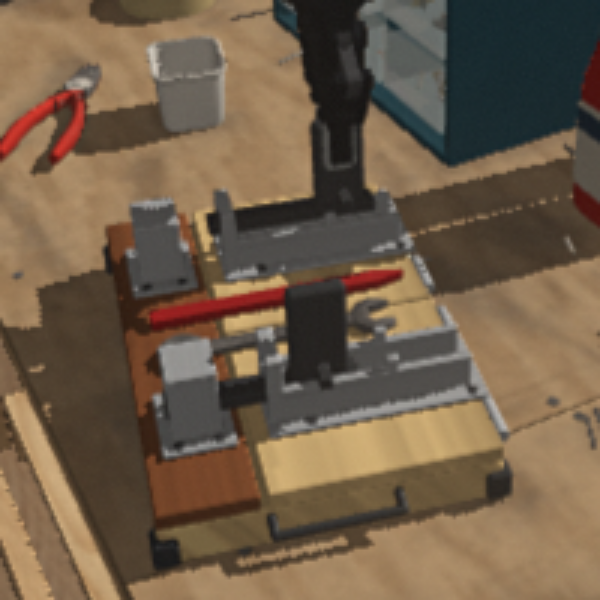

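The side view shows the handle held at (335,190) and the bar lifted above its cheeks. The load of about 2.5 N matches the bolt's weight. Next I'll slide it home, lower it and release.

Run:
```python
from h import *
yaw=-.231; ex=np.array([np.cos(yaw),np.sin(yaw),0])
g0=np.array(get_eef_pos()); print(robot.move_linear(g0-.062*ex,.04,until_force=15))
p=np.array(get_eef_pos()); print("slid",(g0-p)@ex,get_force(),get_opening())
q=p.copy(); q[2]=g0[2]-.0155
print(robot.move_linear(q,.04,until_force=12),get_eef_pos(),get_force(),get_time_s())
im=imaging.snapshot("side"); cv2.imwrite("pics/s3.png",cv2.resize(im[130:330,200:400,::-1],(600,600)))
```

```text
True
slid 0.05201807265525043 [ 2.80085416 -0.31557193 -2.90768   ] 0.01125486255105794
True [0.47740977 0.14157771 0.09349318] [ 0.82143122 -2.43078298  5.54341375] 7.2833
```

View pics/s3.png

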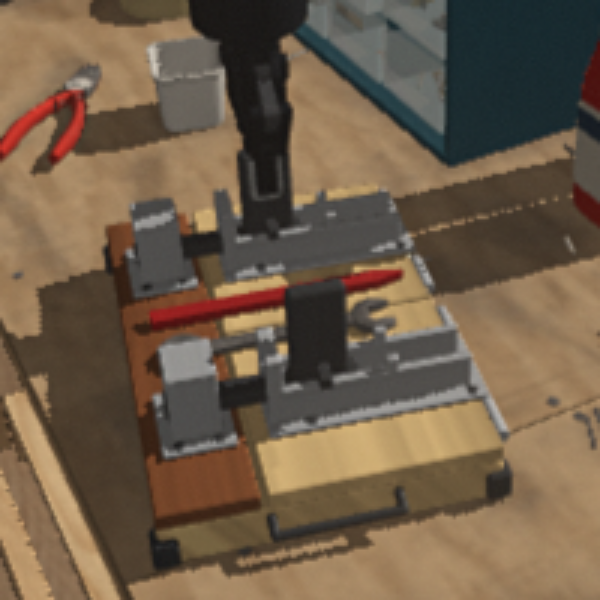

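The bar now runs into the keep at (200,245) and is down, matching the other bolt. I'll release, retreat and check.

Run:
```python
from h import *
claw.set_gripper(.05)
p=np.array(get_eef_pos()); p[2]=.25; robot.move_linear(p,.12); robot.wait(.3)
print(get_force(),get_time_s())
im=imaging.snapshot("side"); cv2.imwrite("pics/s4.png",cv2.resize(im[130:330,200:400,::-1],(600,600)))
```

```text
[-0.24131942 -0.13764544  0.25551168] 9.55
```

View pics/s4.png

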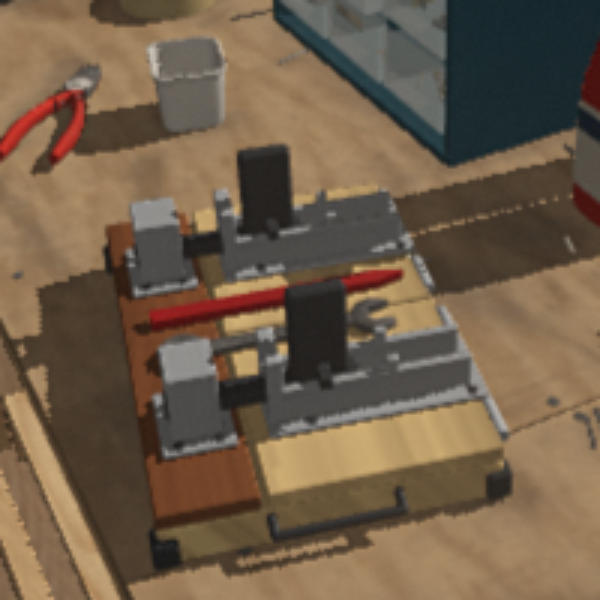

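Both bolts now look alike, home and down, with handles at (265,190) and (317,330). The gripper is clear.

```bash
python3 -c "
from cell import *
print(robot.hand_in())"
```

```text
the job is handed in; nothing more can be done
None
```

The open (left) bolt was lifted over its bumps, slid home into its keep, lowered and released; the other bolt was not touched, and I handed the job in just after 9.55 s on the robot's clock (the verdict was not shown).

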